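# Top up the block magazine of a wax mill's feeder

### The job

Top up the wax mill's block feeder: take the two full-length wax blocks from the bench and, one at a time, lay each flat on the stack between the magazine's corner guides and push it down until both sprung lips have snapped shut over its ends. When all are held level under the lips, press the key on the feeder's control panel with the fingertips, firmly enough to register but without hammering it, and let go. Leave the short wax offcut and the other things on the bench where they are.

Things in the scene. Friction and masses are not known exactly. Their poses are not given: they have to be found in the camera images.
- feeder: Grey bench feeder, fixed; stands anywhere mid-bench, turned up to 0.25 rad. Origin on the bench (z 0) under the middle of the magazine well; y runs along the well's length and points to the control box, z up. Base 136 x 282 mm, 20 mm high, y -91 to +191 mm. Beyond each short end of the well, 60 to 82 mm from its middle, stands a grey pillar 122 mm high that carries a sprung lip.
- guide_top (a point): Middle of the well's mouth, 133 mm above the bench. The well, 41 mm (x) by 103 mm (y), lies between four upright corner angles 122 mm high; their tops flare outward to 133 mm as a lead-in. Both long sides are open over the middle 63 mm, from 30 mm above the bench, with nothing outside: fingers that hold a block across its 38 mm width go down there.
- magazine (a point): Point in the middle of the well at the height of the flat underside of the two lips, 100 mm above the bench; axes as the feeder's. The sprung follower presses the stack up, so the top face of the highest loaded block lies at this height.
- lip_left (a joint): Sprung steel lip at the +y (control box) end, 20 mm wide; m, 0 = fully out, up to 0.010 pushed back. Flat below; above, a 60 degree ramp from its nose (103 mm above the bench, 6 mm into the well) up to 116 mm. A block pushed down drives both lips back (1.2 to 2 N springs); they snap out once its top is below 100 mm. With the follower a push takes about 5 to 12 N.
- lip_right (a joint): The same lip at the other end (-y) of the well.
- follower (a joint): Spring-loaded steel plate under the stack, m downward: 0 = empty, 0.018 per block (0.018 at the start, 0.054 with three blocks), bottoms at 0.061. Spring 3 N at the top, 6.5 N at the bottom. To latch, push a block 2 to 5 mm lower than its final height.
- block_in: Wax block that is already in the magazine, held under the lips at the start: the same size as block_a. Origin in the middle of its underside, y along its length.
- block_a: Full-length grey carving-wax block, 38 (x) x 100 (y) x 18 mm (z), 75 g, lying flat on the bench. Origin in the middle of its underside, y along its length. Which of the two goes in first does not matter, nor which end leads.
- block_b: The second full-length wax block, the same as block_a.
- block_in_mid (a point): Centre of block_in, 9 mm above its underside.
- block_a_mid (a point): Centre of block_a, 9 mm above its underside.
- block_b_mid (a point): Centre of block_b, 9 mm above its underside.
- offcut: Short offcut of the same wax, 38 x 52 x 18 mm, y along its length; stays where it lies.
- key: Grey membrane key, 28 (x) x 32 (y) mm, with a white dot, on top of the control box, nearer the robot than the display. Moves only 1.5 mm down: begins to give at 2 N, registers at 4 N (hold it 0.2 s), hard down at 5 N; more than 40 N would damage it.
- panel (a point): Middle of the black overlay on top of the control box, 80 mm above the bench; the box measures 112 (x) x 90 mm (y).
- key_top (a point): Middle of the key's top face, 83 mm above the bench (in the feeder's frame x -26, y 137 mm); axes as the feeder's.
- pliers: Red-handled pliers, 55 x 127 x 11 mm, lying to the right of and behind the feeder; a bystander.
- patina_bottle: Small brown bottle, 36 mm across, 60 mm high, standing at the back; a bystander.
- wax_tin: Small round lidded tin, 50 mm across, 30 mm high, standing at the back left; a bystander.

How it is judged:
On the way, in this order (a step that is already met when the one before it is completed fails the run):
1. one of the two blocks is latched under both lips (horizontal distance between block_in_mid and magazine below 0.004 m and z of block_in_mid in the frame of magazine between -0.055 and -0.007 m and angle between the z axis of block_in and the z axis of feeder, either way round below 0.06 rad and angle between the y axis of block_in and the y axis of feeder, either way round below 0.06 rad and value of joint each of lip_left, lip_right below 0.0015 m and ((horizontal distance between block_a_mid and magazine below 0.004 m and z of block_a_mid in the frame of magazine between -0.055 and -0.007 m and angle between the z axis of block_a and the z axis of feeder, either way round below 0.06 rad and angle between the y axis of block_a and the y axis of feeder, either way round below 0.06 rad) or (horizontal distance between block_b_mid and magazine below 0.004 m and z of block_b_mid in the frame of magazine between -0.055 and -0.007 m and angle between the z axis of block_b and the z axis of feeder, either way round below 0.06 rad and angle between the y axis of block_b and the y axis of feeder, either way round below 0.06 rad))), for 0.2 s.
2. both blocks are latched under the lips (horizontal distance between each of block_a_mid, block_b_mid, block_in_mid and magazine below 0.004 m and z of block_a_mid in the frame of magazine between -0.055 and -0.007 m and angle between the z axis of each of block_a, block_b, block_in and the z axis of feeder, either way round below 0.06 rad and angle between the y axis of each of block_a, block_b, block_in and the y axis of feeder, either way round below 0.06 rad and z of block_b_mid in the frame of magazine between -0.055 and -0.007 m and z of block_in_mid in the frame of magazine between -0.055 and -0.007 m and value of joint each of lip_left, lip_right below 0.0015 m), for 0.2 s.
3. the key is pressed until it registers, with the magazine full (all of step 2 and contact force between the fingers and key above 3.5 N), for 0.15 s.
At the end, for the whole second after the job is handed in: All three full-length blocks lie in the magazine under the lips: centres within 4 mm of the well's middle line, at least 7 mm below the lips' underside, level and aligned within 0.06 rad, at rest; both lips within 1.5 mm of fully out; the follower more than 51 mm down; nothing presses the key (all of step 2 and linear speed of each of block_a, block_b, block_in below 0.02 m/s and contact force between anything else and key below 0.5 N and value of joint follower above 0.051 m); the robot touches nothing.
It fails at once if the key is hit with more than 40 N (contact force between anything else and key above 40 N).
It fails at once if the offcut or a bystander is moved more than 40 mm (distance of any of offcut, pliers, patina_bottle, wax_tin from where it was at the start of the episode above 0.04 m).
It also fails if it takes over 64 s, if anything falls off the work surface, if the arm or the gripper's body presses on something with over 40 N, if the wrist force passes 120 N, or if a joint passes its speed limit or range.

### The arm

A 6-joint arm with a two-finger parallel gripper is mounted at the origin on a cart in front of the work surface, level with it; the furniture and walls round the work are solid. World frame = base frame: x ahead of the robot, y to its left, z up, the work surface at z = 0. Lengths are in m, angles in rad, forces in N, time in s.
With the tool pointing down it reaches from about 0.375 to 0.9 m from the base axis. Payload 3.1 kg.
Tool frame: the origin (TCP) lies where the fingers leave the gripper's body, on its centre line; the fingertips stand 73 mm ahead of it and the grasp point (between the pads) lies 54 mm ahead of it; z points along the fingers, y is the line along which they close (so a half turn about z gives the same grasp; the last joint's range is limited). The gripper opens to 85 mm and grips with 20 to 120 N. Pads are 22 mm wide; open, the fingers measure 114 mm over their backs; the gripper's body (76 mm by 85 mm) begins 54 mm behind the grasp point. The pads swing forward as they close: fully open they stand 13 mm farther back than shut.
Start: joints at [1.03, 0.527, 1.433, -0, 1.181, -0.178], TCP at [0.221, 0.585, 0.304] pointing down, gripper open.
Joint ranges: [-3.08, 3.08], [-0.75, 2.2], [0.22, 2.44], [-1.43, 4.57], [0, 2.65], [-2.85, 2.85]. Speed limits (rad/s): [2.79, 2.79, 3.14, 3.14, 3.14, 3.14].

### API

Orientations are given as a unit quaternion [x, y, z, w].
In Python, from station import manip gives the robot as it stands.
- The arm moves only by the shell command python3 -m crank 'ROWS' [FORCE]. ROWS is JSON, a list of rows, each an object with "dp": the shift along the tool's x, y, z normalised to -1 to 1, where 1 is 50 cm, a list of three; "delta_rot": the turn, a rotation vector about the tool's x, y, z normalised to -1 to 1, where 1 is 2 pi rad, a list of three; "fingers": the opening, from -1 (shut) to 1 (fully open). A call has 1 to 12 rows; each row shifts and turns the commanded pose from where the row before left it, along the tool's axes as they then stand; what a row does not reach is not made up. A row lasts 1/12 s, in which the tool goes at most 41.7 mm and 7.16 degrees, less where a joint would pass 70% of its speed; a pose out of reach is approached as far as the arm can. A call with a number of a shift or a turn outside -1 to 1 is refused whole. A call with a gripper value outside its range is refused whole. The fingers move at their own pace and stop on an object; FORCE is the grip in N (left out, the last holds). Time passes only in rows, so rows that do not move let the fingers close. It gives the time, the measured TCP pose, the force, the opening and the grip force at its end, in the units of the state.
- manip.sense(): the state, without advancing time (a new reading comes with each control period).
- manip.snapshot(name): name is "scene" or "top" or "wrist"; returns (picture, depth): 420x560x3 uint8, red, green, blue; 420x560 float32, m along the optical axis (not along the pixel's ray), 0 where there is no reading.
- manip.camera_model(name): a dict with "fx", "fy", "cx", "cy" (pixels), "origin" and "attitude" of the camera in the world. Camera axes: x right, y up, looking along -z (the intrinsics and any distortion apply to the point x, -y, -z); pixel columns grow to the right and rows downward; lengths in m; the calibration is good to about 2 mm. A picture is of the moment at which its call begins: read the wrist's pose just before it. camera_model takes no time and is no camera call; for the wrist camera it gives the pose at the moment of the call.
- manip.sign_off(): hands the job in; it is judged then, once.
The state is a dict: "t": time; "q": joint angles; "qd": joint speeds; "tau": joint torques, N m; "tcp_pos": TCP position; "tool_rot": TCP orientation; "force": force on the tool from outside, world axes, zero at the start; "ft_torque": the same for the moment, N m; "finger_gap": opening from 0.0 (shut) to 1.0 (fully open); "gripper_force": force on a finger pad.
Only numpy, scipy, OpenCV 4.12 (cv2) and the standard library are available. Lean on these libraries where they do the work, as an engineer would, in place of code of your own. Each camera call takes 0.05 s, during which the arm holds its last target. There are 200 camera calls.

## Working session

There is one attempt and no reset: what is moved stays moved. The work goes in short steps, Python scripts to look and compute and a shell command to move; the robot and the scene stay as the last step left them, time stands still between calls to the robot, and variables do not carry over. Pictures are saved under pics/ and viewed, at most 10 in all, crops included, and the job is handed in when it is done.

```bash
mkdir -p pics
cat > h.py <<'E'
import numpy as np, cv2
from station import manip
from scipy.spatial.transform import Rotation as R
def cam(name):
    m=manip.camera_model(name); im,d=manip.snapshot(name); return m,im,d
def Rm(m):
    a=np.array(m["attitude"]); return a if a.shape==(3,3) else R.from_quat(a).as_matrix()
def cloud(m,d):
    v,u=np.indices(d.shape)
    P=np.stack([(u-m["cx"])/m["fx"]*d,-(v-m["cy"])/m["fy"]*d,-d],-1)
    W=P@Rm(m).T+np.array(m["origin"]); W[d<=0]=np.nan; return W
E
python3 - <<'E'
from h import *
for n in ("top","scene"):
    m,im,d=cam(n); print(n,m); cv2.imwrite(f"pics/{n}0.png",im[...,::-1]); np.save(f"{n}0.npy",cloud(m,d))
s=manip.sense(); print(s)
E
```

```text
top {'fx': 472.03713480630637, 'fy': 472.03713480630637, 'cx': 283.04966698110064, 'cy': 209.92734615253738, 'origin': array([ 0.28214491, -0.03698115,  1.55177794]), 'attitude': array([ 0.07262342, -0.06354375, -0.69999539,  0.70759769])}
scene {'fx': 393.81157070750317, 'fy': 393.81157070750317, 'cx': 279.8767054802792, 'cy': 210.1556075972362, 'origin': array([-0.13473335, -0.48325277,  0.73939852]), 'attitude': array([ 0.39366052, -0.21091142, -0.42020308,  0.78992224])}
{'t': 0.1, 'q': array([ 1.03049586e+00,  5.28348910e-01,  1.43378528e+00, -7.03115516e-06,
        1.18140782e+00, -1.78477269e-01]), 'qd': array([ 8.55648934e-04, -1.11433942e-03, -3.44305620e-03, -1.62197774e-03,
       -6.97399696e-05,  7.98706275e-04]), 'tau': array([ 1.36483877e-04, -4.43303633e+01, -1.78585607e+01, -2.69585444e-04,
        3.83960840e-03,  9.11924786e-06]), 'tcp_pos': array([0.220931  , 0.58410289, 0.30304273]), 'tool_rot': array([ 1.79924969e-01,  9.83679854e-01, -9.13552202e-04, -3.39753414e-04]), 'force': array([-0.24280074, -0.2236293 , -0.59712131]), 'ft_torque': array([ 0.00735148,  0.05898799, -0.0014955 ]), 'gripper_force': 0.0, 'finger_gap': 1.001181015925326}
```

View pics/top0.png

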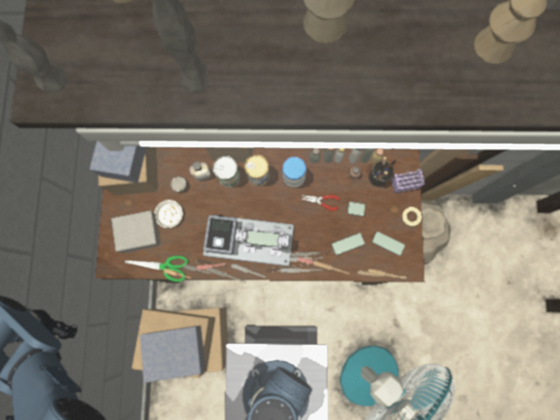

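View pics/scene0.png

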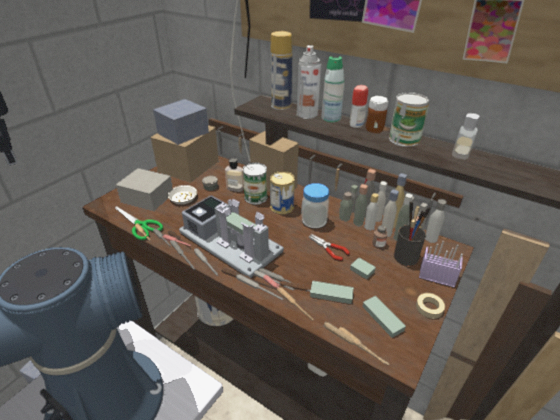

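The top view shows the feeder around (248,240) with its control box at the left (+y). The blocks are at (348,243) and (388,243), and the offcut is at (356,209).

Run:
```python
from h import *
m=manip.camera_model("top")
im=cv2.imread("pics/top0.png"); W=np.load("top0.npy")
hsv=cv2.cvtColor(im,cv2.COLOR_BGR2HSV)
for u,v in((348,243),(388,243),(356,209),(262,239)): print(hsv[v,u],W[v,u].round(3))
g=(hsv[...,0]>50)&(hsv[...,0]<90)&(hsv[...,1]>25)&(hsv[...,1]<110)&(hsv[...,2]>100)
g=g.astype(np.uint8); n,l,st,c=cv2.connectedComponentsWithStats(g)
for i in range(1,n):
    if st[i,4]>60 and 100<c[i][0]<425 and 150<c[i][1]<280:
        p=W[l==i]; z=np.nanmedian(p[:,2]); p=p[np.abs(p[:,2]-z)<.006]
        r=cv2.minAreaRect((p[:,:2]*1000).astype(np.float32)); print(c[i].round(),st[i,4],"z",z.round(4),r)
# feeder base
roi=np.zeros(g.shape,bool); roi[205:275,195:305]=1
for lo,hi in((.012,.027),(.07,.09),(.11,.14)):
    k=roi&(W[...,2]>lo)&(W[...,2]<hi); p=W[k]
    print(lo,k.sum(),cv2.minAreaRect((p[:,:2]*1000).astype(np.float32)),np.nanmedian(p[:,2]))
k=roi&(W[...,2]>.012); p=W[k]; print(cv2.minAreaRect((p[:,:2]*1000).astype(np.float32)))
```

```text
[ 52  26 213] [ 0.475 -0.229  0.011]
[ 53  27 210] [ 0.475 -0.359  0.017]
[ 50  27 208] [ 0.587 -0.256  0.019]
[ 53  20 217] [0.473 0.048 0.099]
[356. 209.] 94 z 0.0183 ((587.7529907226562, -256.8477783203125), (44.62870407104492, 33.08523178100586), 80.48033142089844)
[387. 243.] 224 z 0.0182 ((473.3647766113281, -358.0226745605469), (94.53904724121094, 32.64838409423828), 64.9605484008789)
[353. 241.] 90 z 0.0185 ((479.619873046875, -244.63497924804688), (32.71353530883789, 51.4461555480957), 33.343509674072266)
0.012 1967 ((455.1420593261719, 94.11891174316406), (372.69476318359375, 192.28175354003906), 83.11573791503906) 0.019414846188192225
0.07 1018 ((481.029052734375, 95.97970581054688), (263.7342529296875, 112.61663818359375), 82.61009979248047) 0.07975327495996565
0.11 368 ((477.77996826171875, 45.82612991333008), (163.31558227539062, 60.63795852661133), 83.75829315185547) 0.12167120331846637
((455.1420593261719, 94.11891174316406), (372.69476318359375, 192.28175354003906), 83.11573791503906)
```

```bash
cat >> h.py <<'E'
def plan(p,ang,aff=True):
    "total dp (units of .5 m) in tool axes AFTER the turn, and turn about tool z, units of 2pi; ang=angle of tool y in world, deg"
    s=manip.sense(); M=R.from_quat(s["tool_rot"]).as_matrix()
    a=np.degrees(np.arctan2(M[1,1],M[0,1])); da=(ang-a+90)%180-90 if aff else (ang-a+180)%360-180
    rz=-da/360; t=np.radians(ang if not aff else a+da)
    y=np.array([np.cos(t),np.sin(t),0]); z=np.array([0,0,-1.]); x=np.cross(y,z)
    M2=np.stack([x,y,z],1); tilt=R.from_matrix(M.T@M2).as_rotvec()
    d=np.array(p)-s["tcp_pos"]
    print("t",round(s["t"],2),"tcp",s["tcp_pos"].round(4),"yang",a.round(2),"F",s["force"].round(1),"gap",round(s["finger_gap"],3),"gf",round(s["gripper_force"],1),"q6",s["q"][5].round(2))
    print("rotvec units",(tilt/2/np.pi).round(5),"rows>=",abs(rz)/.0198)
    print("dp now-axes",(M.T@d/.5).round(4),"dp after-turn",(M2.T@d/.5).round(4),"rows>=",np.linalg.norm(d)/.0417)
E
python3 - <<'E'
from h import *
print(manip.camera_model("wrist"))
plan([.46,.03,.33],-6.2,False)
W=np.load("top0.npy"); roi=np.zeros(W.shape[:2],bool); roi[225:265,325:410]=1
k=(roi&(W[...,2]>.0125)&(W[...,2]<.025)).astype(np.uint8); n,l,st,c=cv2.connectedComponentsWithStats(k)
for i in range(1,n):
    if st[i,4]>60: print(st[i,4],cv2.minAreaRect((W[l==i][:,:2]*1000).astype(np.float32)))
E
```

```text
{'fx': 356.01627532756225, 'fy': 356.01627532756225, 'cx': 274.80082050071604, 'cy': 206.6441161575888, 'origin': array([0.14133691, 0.61404509, 0.37331173]), 'attitude': array([-0.13690859, -0.09373819,  0.56067458,  0.81124177])}
t 0.1 tcp [0.2209 0.5841 0.303 ] yang 69.27 F [-0.2 -0.2 -0.6] gap 1.001 gf 0.0 q6 -0.18
rotvec units [-3.0000e-04  1.6000e-04  2.0964e-01] rows>= 10.587714605669536
dp now-axes [-0.8394 -0.8673 -0.0525] dp after-turn [-1.0501  0.595  -0.0539] rows>= 14.486292238415933
343 ((476.37152099609375, -360.551513671875), (100.1681137084961, 39.35509490966797), 62.745609283447266)
333 ((473.8294982910156, -229.47274780273438), (37.96258544921875, 100.85240936279297), 20.75347137451172)
```

```bash
Z='{"dp":[0,0,0],"delta_rot":[0,0,0.01906],"fingers":1}'; python3 -m crank '[{"dp":[0,0,0],"delta_rot":[0,0,0.01906],"fingers":1},{"dp":[0,0,0],"delta_rot":[0,0,0.01906],"fingers":1},{"dp":[0,0,0],"delta_rot":[0,0,0.01906],"fingers":1},{"dp":[0,0,0],"delta_rot":[0,0,0.01906],"fingers":1},{"dp":[0,0,0],"delta_rot":[0,0,0.01906],"fingers":1},{"dp":[0,0,0],"delta_rot":[0,0,0.01906],"fingers":1},{"dp":[0,0,0],"delta_rot":[0,0,0.01906],"fingers":1},{"dp":[0,0,0],"delta_rot":[0,0,0.01906],"fingers":1},{"dp":[0,0,0],"delta_rot":[0,0,0.01906],"fingers":1},{"dp":[0,0,0],"delta_rot":[0,0,0.01906],"fingers":1},{"dp":[0,0,0],"delta_rot":[0,0,0.01906],"fingers":1}]'
python3 -m crank '[{"dp":[-0.07,0.0396,-0.0036],"delta_rot":[0,0,0],"fingers":1},{"dp":[-0.07,0.0396,-0.0036],"delta_rot":[0,0,0],"fingers":1},{"dp":[-0.07,0.0396,-0.0036],"delta_rot":[0,0,0],"fingers":1},{"dp":[-0.07,0.0396,-0.0036],"delta_rot":[0,0,0],"fingers":1},{"dp":[-0.07,0.0396,-0.0036],"delta_rot":[0,0,0],"fingers":1},{"dp":[-0.07,0.0396,-0.0036],"delta_rot":[0,0,0],"fingers":1},{"dp":[-0.07,0.0396,-0.0036],"delta_rot":[0,0,0],"fingers":1},{"dp":[-0.07,0.0396,-0.0036],"delta_rot":[0,0,0],"fingers":1},{"dp":[-0.07,0.0396,-0.0036],"delta_rot":[0,0,0],"fingers":1},{"dp":[-0.07,0.0396,-0.0036],"delta_rot":[0,0,0],"fingers":1}]'
python3 -m crank '[{"dp":[-0.07,0.0396,-0.0036],"delta_rot":[0,0,0],"fingers":1},{"dp":[-0.07,0.0396,-0.0036],"delta_rot":[0,0,0],"fingers":1},{"dp":[-0.07,0.0396,-0.0036],"delta_rot":[0,0,0],"fingers":1},{"dp":[-0.07,0.0396,-0.0036],"delta_rot":[0,0,0],"fingers":1},{"dp":[-0.07,0.0396,-0.0036],"delta_rot":[0,0,0],"fingers":1},{"dp":[0,0,0],"delta_rot":[0,0,0],"fingers":1},{"dp":[0,0,0],"delta_rot":[0,0,0],"fingers":1}]'
python3 - <<'E'
from h import *
plan([.46,.03,.33],-6.2,False)
m,im,d=cam("wrist"); np.save("w1.npy",cloud(m,d)); cv2.imwrite("pics/w1.png",im[...,::-1])
W=np.load("w1.npy")
def rect(k): 
    p=W[k][:,:2]; return cv2.minAreaRect((p*1000).astype(np.float32)),int(k.sum())
reg=(W[...,1]>-.10)&(W[...,1]<.27)&(W[...,0]>.37)&(W[...,0]<.6)
for lo,hi in((.116,.127),(.116,.14),(.076,.0815),(.0816,.086),(.094,.104)):
    print(lo,rect(reg&(W[...,2]>lo)&(W[...,2]<hi)))
E
```

```text
t: 1.02
tcp_pos: [0.221, 0.5842, 0.3033]
tool_rot: [0.746, 0.666, -0.001, 0.0]
force: [-0.4, -0.2, 0.2]
finger_gap: 1.007
gripper_force: 0.0
t: 1.85
tcp_pos: [0.3802, 0.2133, 0.3219]
tool_rot: [0.744, 0.668, -0.0, -0.0]
force: [0.7, 0.3, 0.2]
finger_gap: 1.003
gripper_force: 0.0
t: 2.43
tcp_pos: [0.4604, 0.0285, 0.3307]
tool_rot: [0.746, 0.666, -0.0, -0.0]
force: [-0.7, -0.2, -0.5]
finger_gap: 1.001
gripper_force: 0.0
t 2.43 tcp [0.4604 0.0285 0.3307] yang -6.48 F [-0.7 -0.2 -0.5] gap 1.001 gf 0.0 q6 -0.07
rotvec units [-4.0e-05 -3.0e-05 -7.8e-04] rows>= 0.03930495671819202
dp now-axes [ 0.0029 -0.0011  0.0014] dp after-turn [ 0.0029 -0.0011  0.0014] rows>= 0.040531163136742106
0.116 (((474.2148742675781, 47.002323150634766), (163.1520538330078, 51.820770263671875), 83.41836547851562), 2911)
0.116 (((474.8097839355469, 46.946502685546875), (163.20663452148438, 60.764163970947266), 83.6634521484375), 4762)
0.076 (((477.8448791503906, 80.41830444335938), (188.37062072753906, 110.02899169921875), 83.45223236083984), 5910)
0.0816 (((478.7735900878906, 79.78763580322266), (187.3615264892578, 94.89429473876953), 83.52278137207031), 427)
0.094 (((473.0807800292969, 43.76532745361328), (115.06133270263672, 48.670501708984375), 86.29566955566406), 5049)
```

View pics/w1.png

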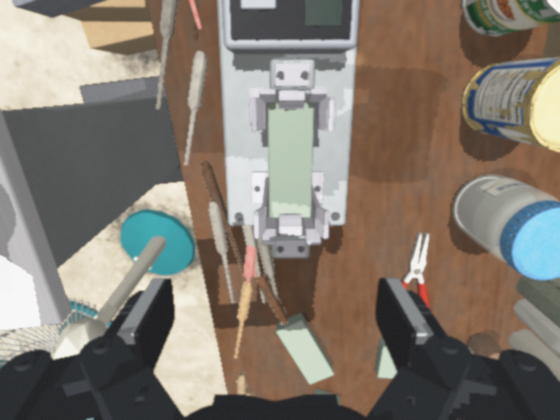

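The wrist view shows the feeder squarely: the well runs from (290,105) to (290,215) and the control box is at the top. Next I'll turn to suit block A and look at it.

Run:
```python
from h import *
plan([.506,-.313,.28],20.75,False)
```

```text
t 2.48 tcp [0.4593 0.03   0.3305] yang -6.34 F [ 0.3  0.3 -0.6] gap 0.997 gf 0.0 q6 -0.07
rotvec units [-0.00025 -0.00016 -0.07526] rows>= 3.8010898944766134
dp now-axes [-0.6715  0.1687  0.1002] dp after-turn [-0.6745 -0.1558  0.1009] rows>= 8.388583272793545
```

```bash
python3 -m crank '[{"dp":[0,0,0],"delta_rot":[0,0,-0.0188],"fingers":1},{"dp":[0,0,0],"delta_rot":[0,0,-0.0188],"fingers":1},{"dp":[0,0,0],"delta_rot":[0,0,-0.0188],"fingers":1},{"dp":[0,0,0],"delta_rot":[0,0,-0.0188],"fingers":1}]'
python3 -m crank '[{"dp":[-0.07,-0.0156,0.01],"delta_rot":[0,0,0],"fingers":1},{"dp":[-0.07,-0.0156,0.01],"delta_rot":[0,0,0],"fingers":1},{"dp":[-0.07,-0.0156,0.01],"delta_rot":[0,0,0],"fingers":1},{"dp":[-0.07,-0.0156,0.01],"delta_rot":[0,0,0],"fingers":1},{"dp":[-0.07,-0.0156,0.01],"delta_rot":[0,0,0],"fingers":1},{"dp":[-0.07,-0.0156,0.01],"delta_rot":[0,0,0],"fingers":1},{"dp":[-0.07,-0.0156,0.01],"delta_rot":[0,0,0],"fingers":1},{"dp":[-0.07,-0.0156,0.01],"delta_rot":[0,0,0],"fingers":1},{"dp":[-0.07,-0.0156,0.01],"delta_rot":[0,0,0],"fingers":1},{"dp":[-0.045,-0.0156,0.01],"delta_rot":[0,0,0],"fingers":1},{"dp":[0,0,0],"delta_rot":[0,0,0],"fingers":1}]'
python3 - <<'E'
from h import *
plan([.506,-.313,.28],20.75,False)
m,im,d=cam("wrist"); W=cloud(m,d); np.save("w2.npy",W); cv2.imwrite("pics/w2.png",im[...,::-1])
k=((W[...,2]>.012)&(W[...,2]<.024)&(W[...,0]>.38)&(W[...,0]<.66)&(W[...,1]<-.12)).astype(np.uint8)
n,l,st,c=cv2.connectedComponentsWithStats(k)
for i in range(1,n):
    if st[i,4]>800: print(c[i].round(),st[i,4],cv2.minAreaRect((W[l==i][:,:2]*1000).astype(np.float32)),np.median(W[l==i][:,2]))
E
```

```text
t: 2.82
tcp_pos: [0.4583, 0.0325, 0.3306]
tool_rot: [0.564, 0.826, -0.0, -0.001]
force: [-0.9, 0.6, 0.5]
finger_gap: 1.003
gripper_force: 0.0
t: 3.73
tcp_pos: [0.5076, -0.3153, 0.2796]
tool_rot: [0.568, 0.823, -0.001, 0.0]
force: [-0.3, -0.2, 0.5]
finger_gap: 0.996
gripper_force: 0.0
t 3.73 tcp [ 0.5076 -0.3153  0.2796] yang 20.79 F [-0.3 -0.2  0.5] gap 0.996 gf 0.0 q6 -1.1
rotvec units [-0.00011  0.00019  0.00012] rows>= 0.005966428703026163
dp now-axes [ 0.0054 -0.0014 -0.0009] dp after-turn [ 0.0054 -0.0014 -0.0009] rows>= 0.06746843932295299
[272.  67.] 5400 ((469.78277587890625, -226.09078979492188), (37.8997688293457, 106.90811157226562), 21.790172576904297) 0.018169580737791124
[377. 149.] 2308 ((587.7814331054688, -257.8045959472656), (52.020851135253906, 38.475582122802734), 80.45199584960938) 0.01811970174528746
[229. 204.] 3729 ((474.1792297363281, -360.3577880859375), (100.46851348876953, 38.295658111572266), 64.16934204101562) 0.018074321830905737
[283. 297.] 1538 ((563.9808349609375, -439.26043701171875), (60.48849105834961, 60.80164337158203), 40.665618896484375) 0.017869460841672208
```

View pics/w2.png

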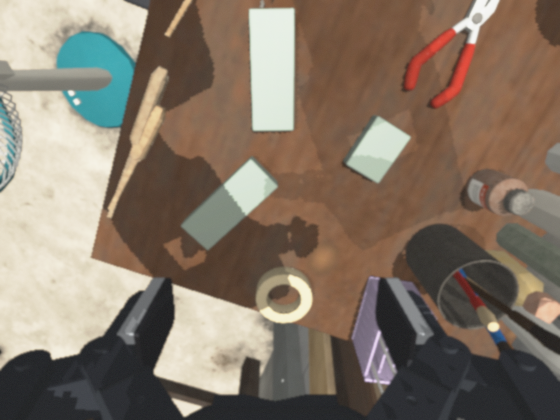

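The view shows block A upright at (272,70), with a knife tip touching its top end at (262,3), B at (229,204) and the offcut at (377,149). I'll trim out the knife tip and approach A.

Run:
```python
from h import *
W=np.load("w2.npy"); im=cv2.imread("pics/w2.png")
k=((W[...,2]>.012)&(W[...,2]<.024)).astype(np.uint8); k[:,:235]=0;k[:,310:]=0;k[140:]=0
k=cv2.morphologyEx(k,cv2.MORPH_OPEN,np.ones((15,15)))
r=cv2.minAreaRect((W[k>0][:,:2]*1000).astype(np.float32)); print(r)
a=r[2]; plan([r[0][0]/1e3,r[0][1]/1e3,.072],a if a<45 else a-90,False)
```

```text
((471.130615234375, -228.90444946289062), (37.91357421875, 100.08204650878906), 21.385799407958984)
t 3.78 tcp [ 0.5071 -0.3126  0.2797] yang 20.83 F [0.1 0.4 0.1] gap 1.003 gf 0.0 q6 -1.1
rotvec units [-0.00011 -0.00032 -0.00154] rows>= 0.07762752329944055
dp now-axes [ 0.1812 -0.0075  0.4159] dp after-turn [ 0.1821 -0.006   0.4155] rows>= 5.439846459416596
```

```bash
python3 -m crank '[{"dp":[0.06,-0.002,0.04],"delta_rot":[0,0,-0.0015],"fingers":1},{"dp":[0.06,-0.002,0.05],"delta_rot":[0,0,0],"fingers":1},{"dp":[0.0615,-0.002,0.05],"delta_rot":[0,0,0],"fingers":1},{"dp":[0,0,0.07],"delta_rot":[0,0,0],"fingers":1},{"dp":[0,0,0.07],"delta_rot":[0,0,0],"fingers":1},{"dp":[0,0,0.06],"delta_rot":[0,0,0],"fingers":1},{"dp":[0,0,0.04],"delta_rot":[0,0,0],"fingers":1},{"dp":[0,0,0],"delta_rot":[0,0,0],"fingers":1}]'
python3 - <<'E'
from h import *
plan([.4711,-.2289,.072],21.2,False)
E
```

```text
t: 4.45
tcp_pos: [0.4694, -0.2248, 0.0878]
tool_rot: [0.562, 0.827, 0.0, -0.005]
force: [-0.4, 0.4, 0.2]
finger_gap: 1.003
gripper_force: 0.0
t 4.45 tcp [ 0.4694 -0.2248  0.0878] yang 21.57 F [-0.4  0.4  0.2] gap 1.003 gf 0.0 q6 -1.04
rotvec units [-0.00073 -0.00135  0.00104] rows>= 0.052481240486466595
dp now-axes [-0.0092  0.0004  0.0316] dp after-turn [-0.0089  0.0003  0.0317] rows>= 0.3945643083755749
```

```bash
python3 -m crank '[{"dp":[0,0,0.03],"delta_rot":[0,0,0],"fingers":1},{"dp":[0,0,0],"delta_rot":[0,0,0],"fingers":1},{"dp":[0,0,0],"delta_rot":[0,0,0],"fingers":1}]' >/dev/null
python3 - <<'E'
from h import *
plan([.4711,-.2289,.072],21.2,False)
E
```

```text
t 4.7 tcp [ 0.4715 -0.2277  0.0768] yang 21.5 F [0.8 0.2 0.8] gap 0.999 gf 0.0 q6 -1.04
rotvec units [-3.0e-05 -1.0e-04  8.4e-04] rows>= 0.04260847617876449
dp now-axes [-0.0019 -0.0016  0.0097] dp after-turn [-0.0019 -0.0016  0.0097] rows>= 0.1199239015453222
```

Next: lower to 0.072, close on the block, settle, then measure how the camera's estimate compares with the real position.

```bash
python3 -m crank '[{"dp":[-0.002,-0.001,0.0094],"delta_rot":[0,0,0],"fingers":1},{"dp":[0,0,0],"delta_rot":[0,0,0],"fingers":-1},{"dp":[0,0,0],"delta_rot":[0,0,0],"fingers":-1},{"dp":[0,0,0],"delta_rot":[0,0,0],"fingers":-1},{"dp":[0,0,0],"delta_rot":[0,0,0],"fingers":-1},{"dp":[0,0,0],"delta_rot":[0,0,0],"fingers":-1},{"dp":[0,0,0],"delta_rot":[0,0,0],"fingers":-1},{"dp":[0,0,0],"delta_rot":[0,0,0],"fingers":-1}]' 60
python3 - <<'E'
from h import *
plan([.4711,-.2289,.072],21.2,False)
E
```

```text
t: 5.37
tcp_pos: [0.4715, -0.2305, 0.072]
tool_rot: [0.564, 0.826, -0.0, 0.001]
force: [0.0, -0.1, 4.7]
finger_gap: 0.433
gripper_force: 62.1
t 5.37 tcp [ 0.4715 -0.2305  0.072 ] yang 21.39 F [ 0.  -0.1  4.7] gap 0.433 gf 62.1 q6 -1.04
rotvec units [9.0e-05 1.6e-04 5.4e-04] rows>= 0.02722369882003734
dp now-axes [ 0.0033  0.0005 -0.0001] dp after-turn [ 0.0033  0.0005 -0.    ] rows>= 0.04034535608153173
```

```bash
python3 -m crank '[{"dp":[0,0,-0.03],"delta_rot":[0,0,0],"fingers":-1},{"dp":[0,0,-0.06],"delta_rot":[0,0,0],"fingers":-1},{"dp":[0,0,-0.07],"delta_rot":[0,0,0],"fingers":-1},{"dp":[0,0,-0.07],"delta_rot":[0,0,0],"fingers":-1},{"dp":[0,0,-0.07],"delta_rot":[0,0,0],"fingers":-1},{"dp":[0,0,-0.06],"delta_rot":[0,0,0.0155],"fingers":-1},{"dp":[0,0,0],"delta_rot":[0,0,0.0155],"fingers":-1},{"dp":[0,0,0],"delta_rot":[0,0,0.0155],"fingers":-1},{"dp":[0,0,0],"delta_rot":[0,0,0.0155],"fingers":-1},{"dp":[0,0,0],"delta_rot":[0,0,0.0155],"fingers":-1},{"dp":[0,0,0],"delta_rot":[0,0,0],"fingers":-1}]' 80
python3 - <<'E'
from h import *
plan([.4748,.0470,.25],-6.45,False)
E
```

```text
t: 6.28
tcp_pos: [0.4708, -0.2301, 0.2511]
tool_rot: [0.747, 0.665, -0.0, -0.0]
force: [0.1, 0.5, -1.5]
finger_gap: 0.422
gripper_force: 81.8
t 6.28 tcp [ 0.4708 -0.2301  0.2511] yang -6.6 F [ 0.1  0.5 -1.5] gap 0.422 gf 81.8 q6 -0.55
rotvec units [-9.0e-05 -6.0e-05 -4.1e-04] rows>= 0.020781728878938952
dp now-axes [ 0.5514 -0.0558  0.0025] dp after-turn [ 0.5515 -0.0544  0.0022] rows>= 6.644890581811667
```

```bash
python3 -m crank '[{"dp":[0.05,-0.0055,0],"delta_rot":[0,0,0],"fingers":-1},{"dp":[0.07,-0.008,0],"delta_rot":[0,0,0],"fingers":-1},{"dp":[0.07,-0.008,0],"delta_rot":[0,0,0],"fingers":-1},{"dp":[0.07,-0.008,0],"delta_rot":[0,0,0],"fingers":-1},{"dp":[0.07,-0.008,0],"delta_rot":[0,0,0],"fingers":-1},{"dp":[0.05,-0.0055,0],"delta_rot":[0,0,0],"fingers":-1},{"dp":[0,0,0],"delta_rot":[0,0,0],"fingers":-1},{"dp":[0,0,0],"delta_rot":[0,0,0],"fingers":-1},{"dp":[0,0,0],"delta_rot":[0,0,0],"fingers":-1}]'
python3 - <<'E'
from h import *
plan([.4748,.0470,.25],-6.45,False)
s=manip.sense()
m,im,d=cam("wrist"); W=cloud(m,d); np.save("w3.npy",W); cv2.imwrite("pics/w3.png",im[...,::-1])
def rect(k): 
    p=W[k][:,:2]; return cv2.minAreaRect((p*1000).astype(np.float32)),int(k.sum())
reg=(W[...,1]>-.06)&(W[...,1]<.27)&(W[...,0]>.37)&(W[...,0]<.6)
for lo,hi in((.116,.127),(.116,.14),(.076,.0815),(.0825,.086),(.094,.104)):
    print(lo,rect(reg&(W[...,2]>lo)&(W[...,2]<hi)))
# held block in tool frame
M=R.from_quat(s["tool_rot"]).as_matrix(); T=(W-s["tcp_pos"])@M
hsv=cv2.cvtColor(im,cv2.COLOR_RGB2HSV)
k=(T[...,2]>.035)&(T[...,2]<.075)&(abs(T[...,1])<.018)
print(k.sum(),np.nanpercentile(T[k],[1,50,99],axis=0).round(4))
k=(T[...,2]>.045)&(T[...,2]<.062)&(T[...,0]>.02)&(T[...,0]<.07); print(cv2.minAreaRect((T[k][:,:2]*1000).astype(np.float32)),np.nanmedian(T[k],axis=0))
E
```

```text
t: 7.03
tcp_pos: [0.4716, -0.0394, 0.2512]
tool_rot: [0.745, 0.667, -0.0, 0.0]
force: [-0.3, -0.0, -0.6]
finger_gap: 0.426
gripper_force: 81.8
t 7.03 tcp [ 0.4716 -0.0394  0.2512] yang -6.39 F [-0.3 -0.  -0.6] gap 0.426 gf 81.8 q6 -0.21
rotvec units [7.0e-05 9.0e-05 1.6e-04] rows>= 0.008037444953190037
dp now-axes [ 0.1725 -0.013   0.0023] dp after-turn [ 0.1725 -0.0131  0.0024] rows>= 2.0744759724698962
0.116 (((473.1402893066406, 39.51931381225586), (90.89319610595703, 52.92932891845703), 84.14692687988281), 727)
0.116 (((473.6533203125, 35.467010498046875), (98.5557861328125, 60.73720169067383), 83.73120880126953), 2189)
0.076 (((474.018310546875, 39.408565521240234), (105.31727600097656, 47.856746673583984), 83.7117691040039), 53)
0.0825 (((473.8814697265625, 41.31497573852539), (92.37698364257812, 47.51899337768555), 83.3802490234375), 49)
0.094 (((474.25360107421875, 40.48786926269531), (96.3695068359375, 48.51217269897461), 83.27928924560547), 10684)
20310 [[-0.0468 -0.0176  0.0435]
 [ 0.0113  0.0003  0.0539]
 [ 0.051   0.0176  0.0661]]
((35.69630813598633, -0.5997123718261719), (31.38566017150879, 38.1194953918457), 0.009817150421440601) [ 0.03744289 -0.00040373  0.05392865]
```

View pics/w3.png

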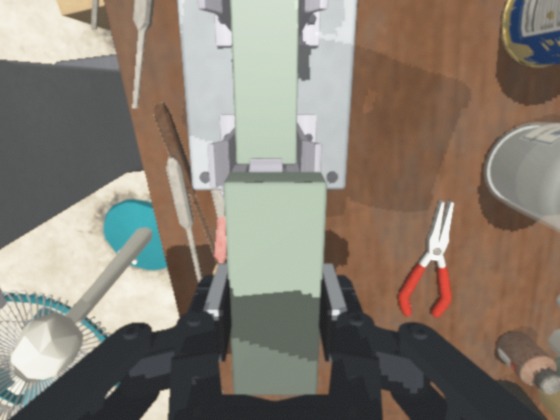

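The held block is centred in the grip, with its near end at (277,177), about 1.3 mm forward along tool x. The well mouth is straight ahead, around (265,60). Next: move over the well.

```bash
python3 -m crank '[{"dp":[0.05,-0.004,0.001],"delta_rot":[0,0,0],"fingers":-1},{"dp":[0.05,-0.004,0.001],"delta_rot":[0,0,0],"fingers":-1},{"dp":[0.05,-0.004,0.001],"delta_rot":[0,0,0],"fingers":-1},{"dp":[0.02,0,0],"delta_rot":[0,0,0],"fingers":-1},{"dp":[0,0,0.03],"delta_rot":[0,0,0],"fingers":-1},{"dp":[0,0,0.02],"delta_rot":[0,0,0],"fingers":-1},{"dp":[0,0,0],"delta_rot":[0,0,0],"fingers":-1},{"dp":[0,0,0],"delta_rot":[0,0,0],"fingers":-1},{"dp":[0,0,0],"delta_rot":[0,0,0],"fingers":-1}]' 100
python3 - <<'E'
from h import *
plan([.4753,.0457,.220],-6.4,False)
E
```

```text
t: 7.83
tcp_pos: [0.4756, 0.0451, 0.225]
tool_rot: [0.746, 0.665, 0.0, 0.0]
force: [-0.4, -0.4, -0.7]
finger_gap: 0.422
gripper_force: 105.1
t 7.83 tcp [0.4756 0.0451 0.225 ] yang -6.56 F [-0.4 -0.4 -0.7] gap 0.422 gf 105.1 q6 -0.03
rotvec units [ 1.2e-04  3.0e-05 -4.5e-04] rows>= 0.022681765171023764
dp now-axes [ 0.001  -0.0008  0.01  ] dp after-turn [ 0.001  -0.0008  0.01  ] rows>= 0.1213245476472507
```

Good within noise. Next: lower gently into the flare.

```bash
python3 -m crank '[{"dp":[0.001,-0.0004,0.02],"delta_rot":[0,0,0],"fingers":-1},{"dp":[0,0,0.02],"delta_rot":[0,0,0],"fingers":-1},{"dp":[0,0,0.012],"delta_rot":[0,0,0],"fingers":-1},{"dp":[0,0,0.012],"delta_rot":[0,0,0],"fingers":-1},{"dp":[0,0,0.01],"delta_rot":[0,0,0],"fingers":-1},{"dp":[0,0,0],"delta_rot":[0,0,0],"fingers":-1}]'
python3 - <<'E'
from h import *
plan([.4753,.0457,.150],-6.4,False)
E
```

```text
t: 8.33
tcp_pos: [0.4747, 0.0465, 0.1871]
tool_rot: [0.746, 0.666, -0.0, -0.0]
force: [-0.2, -0.3, -0.1]
finger_gap: 0.416
gripper_force: 105.1
t 8.33 tcp [0.4747 0.0465 0.1871] yang -6.51 F [-0.2 -0.3 -0.1] gap 0.416 gf 105.1 q6 -0.02
rotvec units [-0.0002 -0.     -0.0003] rows>= 0.015315164892098323
dp now-axes [-0.0014  0.0015  0.0742] dp after-turn [-0.0014  0.0014  0.0742] rows>= 0.8899836167960994
```

Inside the guides with no contact force, so I'll push down.

```bash
python3 -m crank '[{"dp":[0,0,0.012],"delta_rot":[0,0,0],"fingers":-1},{"dp":[0,0,0.012],"delta_rot":[0,0,0],"fingers":-1},{"dp":[0,0,0.01],"delta_rot":[0,0,0],"fingers":-1},{"dp":[0,0,0.01],"delta_rot":[0,0,0],"fingers":-1},{"dp":[0,0,0.01],"delta_rot":[0,0,0],"fingers":-1},{"dp":[0,0,0],"delta_rot":[0,0,0],"fingers":-1}]'
python3 - <<'E'
from h import *
plan([.4753,.0457,.150],-6.4,False)
E
```

```text
t: 8.83
tcp_pos: [0.4757, 0.0465, 0.1601]
tool_rot: [0.746, 0.666, 0.0, 0.001]
force: [2.8, -0.3, 0.4]
finger_gap: 0.418
gripper_force: 105.6
t 8.83 tcp [0.4757 0.0465 0.1601] yang -6.5 F [ 2.8 -0.3  0.4] gap 0.418 gf 105.6 q6 -0.02
rotvec units [ 0.00023  0.      -0.00027] rows>= 0.013388842897356486
dp now-axes [-0.0017 -0.0006  0.0202] dp after-turn [-0.0017 -0.0005  0.0202] rows>= 0.24290074503957154
```

```bash
python3 -m crank '[{"dp":[0,0.002,0.008],"delta_rot":[0,0,0],"fingers":-1},{"dp":[0,0,0],"delta_rot":[0,0,0],"fingers":-1},{"dp":[0,0,0],"delta_rot":[0,0,0],"fingers":-1}]'
python3 - <<'E'
from h import *
s=manip.sense();plan([.4753,.0457,.150],-6.4,False)
m,im,d=cam("wrist"); W=cloud(m,d); cv2.imwrite("pics/w4.png",im[...,::-1])
M=R.from_quat(s["tool_rot"]).as_matrix(); T=(W-s["tcp_pos"])@M
k=(abs(T[...,1])<.017)&(T[...,0]>.025)&(T[...,0]<.046)&(T[...,2]>.02)
print(np.nanpercentile(T[k],[1,50,99],axis=0).round(4),np.nanpercentile(W[k][:,2],[5,50,95]))
E
```

```text
t: 9.08
tcp_pos: [0.4758, 0.0465, 0.1564]
tool_rot: [0.746, 0.666, -0.0, -0.0]
force: [0.9, -1.3, 1.2]
finger_gap: 0.421
gripper_force: 105.6
t 9.08 tcp [0.4758 0.0465 0.1564] yang -6.49 F [ 0.9 -1.3  1.2] gap 0.421 gf 105.6 q6 -0.02
rotvec units [-7.0e-05  1.0e-05 -2.5e-04] rows>= 0.012708773489510322
dp now-axes [-0.0016 -0.0008  0.0129] dp after-turn [-0.0016 -0.0008  0.0129] rows>= 0.15564502893929952
[[ 0.0252 -0.0167  0.0526]
 [ 0.0359 -0.      0.054 ]
 [ 0.0458  0.0167  0.0553]] [0.10149882 0.10244628 0.10340545]
```

View pics/w4.png

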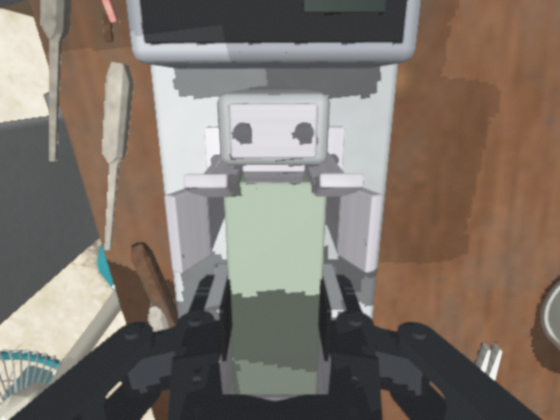

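The block is inside the guides and its top is at 0.1025, just short of latching. Next: go about 7 mm lower.

```bash
python3 -m crank '[{"dp":[0,0,0.007],"delta_rot":[0,0,0],"fingers":-1},{"dp":[0,0,0.007],"delta_rot":[0,0,0],"fingers":-1},{"dp":[0,0,0],"delta_rot":[0,0,0],"fingers":-1},{"dp":[0,0,0],"delta_rot":[0,0,0],"fingers":-1}]'
python3 - <<'E'
from h import *
s=manip.sense();plan([.4753,.0457,.150],-6.4,False)
m,im,d=cam("wrist"); W=cloud(m,d); cv2.imwrite("pics/w5.png",im[130:230,180:380,::-1].repeat(3,0).repeat(3,1))
M=R.from_quat(s["tool_rot"]).as_matrix(); T=(W-s["tcp_pos"])@M
k=(abs(T[...,1])<.017)&(T[...,0]>.025)&(T[...,0]<.044)&(T[...,2]>.02)
print(np.nanpercentile(T[k],[1,50,99],axis=0).round(4),np.nanpercentile(W[k][:,2],[5,50,95]))
E
```

```text
t: 9.47
tcp_pos: [0.4758, 0.0465, 0.1495]
tool_rot: [0.746, 0.666, -0.0, -0.0]
force: [0.1, -0.9, 3.7]
finger_gap: 0.418
gripper_force: 105.8
t 9.47 tcp [0.4758 0.0465 0.1495] yang -6.5 F [ 0.1 -0.9  3.7] gap 0.418 gf 105.8 q6 -0.02
rotvec units [-7.0e-05  0.0e+00 -2.7e-04] rows>= 0.013745344680895161
dp now-axes [-0.0016 -0.0008 -0.001 ] dp after-turn [-0.0016 -0.0008 -0.001 ] rows>= 0.02467692297616165
[[ 0.0252 -0.0167  0.0527]
 [ 0.0345 -0.      0.054 ]
 [ 0.0434  0.0166  0.0553]] [0.09457619 0.09552348 0.09645774]
```

View pics/w5.png

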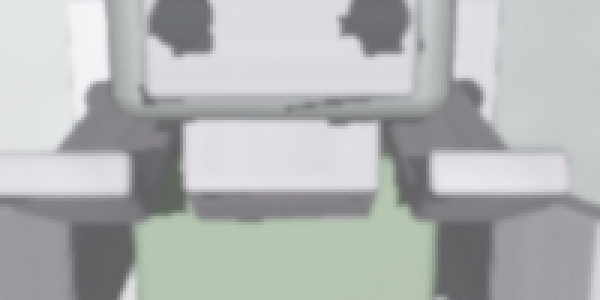

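The +y lip has snapped out over the block's end, and the top is at 0.0955. Next: release and lift.

```bash
python3 -m crank '[{"dp":[0,0,0],"delta_rot":[0,0,0],"fingers":1},{"dp":[0,0,0],"delta_rot":[0,0,0],"fingers":1},{"dp":[0,0,0],"delta_rot":[0,0,0],"fingers":1},{"dp":[0,0,0],"delta_rot":[0,0,0],"fingers":1},{"dp":[0,0,0],"delta_rot":[0,0,0],"fingers":1},{"dp":[0,0,-0.03],"delta_rot":[0,0,0],"fingers":1},{"dp":[0,0,-0.07],"delta_rot":[0,0,0],"fingers":1},{"dp":[0,0,-0.07],"delta_rot":[0,0,0],"fingers":1},{"dp":[0,0,-0.07],"delta_rot":[0,0,0],"fingers":1},{"dp":[-0.04,0,-0.04],"delta_rot":[0,0,0],"fingers":1},{"dp":[-0.08,0,0],"delta_rot":[0,0,0],"fingers":1},{"dp":[-0.03,0,0],"delta_rot":[0,0,0],"fingers":1}]'
python3 - <<'E'
from h import *
m,im,d=cam("wrist"); W=cloud(m,d); np.save("w6.npy",W); cv2.imwrite("pics/w6.png",im[...,::-1])
plan([.46,-.44,.28],-26,False)
W0=np.load("w1.npy"); c=np.array([.4753,.0470]); a=np.radians(-6.45); X=np.array([np.cos(a),np.sin(a)]);Y=np.array([-X[1],X[0]])
D=W[...,:2]-c; fx=D@X; fy=D@Y
for y0 in (-52,-48,-44,-40,-30,0,30,40,44,48,52):
    k=(abs(fx)<.007)&(abs(fy-y0/1e3)<.0015); print(y0,k.sum(),(np.nanmedian(W[k][:,2])*1e3).round(1) if k.any() else None)
E
```

```text
t: 10.52
tcp_pos: [0.4681, -0.0305, 0.2917]
tool_rot: [0.746, 0.666, 0.001, 0.003]
force: [-0.4, 0.9, -0.7]
finger_gap: 1.0
gripper_force: 0.0
t 10.57 tcp [ 0.4677 -0.0317  0.2908] yang -6.62 F [-0.4 -0.9 -0.2] gap 1.001 gf 0.0 q6 -0.19
rotvec units [0.00054 0.00035 0.05384] rows>= 2.719065645890101
dp now-axes [-0.8128  0.0788  0.0241] dp after-turn [-0.7406  0.3442  0.0217] rows>= 9.795879632230017
-52 103 114.1
-48 109 107.2
-44 78 100.1
-40 76 100.1
-30 81 100.4
0 80 100.0
30 104 100.3
40 104 100.3
44 124 100.5
48 140 108.1
52 142 114.8
```

View pics/w6.png

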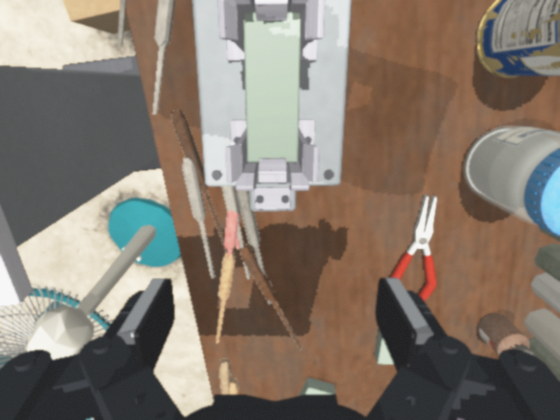

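It is latched: the top is level at 100.2 mm and both lips are out over the ends, at (272,5) and (272,170). Block B is next.

```bash
python3 -m crank '[{"dp":[0,0,0],"delta_rot":[0,0,0.018],"fingers":1},{"dp":[0,0,0],"delta_rot":[0,0,0.018],"fingers":1},{"dp":[0,0,0],"delta_rot":[0,0,0.0173],"fingers":1},{"dp":[0,0,0],"delta_rot":[0,0,0],"fingers":1},{"dp":[0,0,0],"delta_rot":[0,0,0],"fingers":1}]' >/dev/null
python3 - <<'E'
from h import *
plan([.4742,-.3604,.13],-25.8,False)
E
```

```text
t 10.98 tcp [ 0.4671 -0.0276  0.2895] yang -25.52 F [-0.1  0.4  0.1] gap 1.0 gf 0.0 q6 0.15
rotvec units [-0.00015 -0.       0.00079] rows>= 0.03976779115851929
dp now-axes [-0.5945  0.2998  0.3186] dp after-turn [-0.593   0.3024  0.3189] rows>= 8.85067477157581
```

```bash
python3 -m crank '[{"dp":[-0.05,0.025,0],"delta_rot":[0,0,0.0008],"fingers":1},{"dp":[-0.07,0.035,0],"delta_rot":[0,0,0],"fingers":1},{"dp":[-0.07,0.036,0],"delta_rot":[0,0,0],"fingers":1},{"dp":[-0.07,0.036,0],"delta_rot":[0,0,0],"fingers":1},{"dp":[-0.07,0.036,0],"delta_rot":[0,0,0],"fingers":1},{"dp":[-0.065,0.033,0.04],"delta_rot":[0,0,0],"fingers":1},{"dp":[-0.065,0.033,0.04],"delta_rot":[0,0,0],"fingers":1},{"dp":[-0.065,0.033,0.04],"delta_rot":[0,0,0],"fingers":1},{"dp":[-0.068,0.035,0.04],"delta_rot":[0,0,0],"fingers":1},{"dp":[0,0,0.07],"delta_rot":[0,0,0],"fingers":1},{"dp":[0,0,0.07],"delta_rot":[0,0,0],"fingers":1},{"dp":[0,0,0.018],"delta_rot":[0,0,0],"fingers":1}]' 
python3 -m crank '[{"dp":[0,0,0],"delta_rot":[0,0,0],"fingers":1},{"dp":[0,0,0],"delta_rot":[0,0,0],"fingers":1}]' >/dev/null
python3 - <<'E'
from h import *
plan([.4742,-.3604,.072],-25.8,False)
E
```

```text
t: 11.98
tcp_pos: [0.4711, -0.3577, 0.1261]
tool_rot: [0.848, 0.531, -0.001, -0.005]
force: [-0.5, 0.8, -0.6]
finger_gap: 1.001
gripper_force: 0.0
t 12.15 tcp [ 0.4737 -0.3589  0.1316] yang -25.87 F [ 0.  -0.   0.8] gap 1.001 gf 0.0 q6 -0.38
rotvec units [-1.0e-04 -5.0e-05 -1.9e-04] rows>= 0.009753455039469304
dp now-axes [-0.0022  0.0022  0.1191] dp after-turn [-0.0022  0.0021  0.1191] rows>= 1.4289428255638355
```

```bash
python3 -m crank '[{"dp":[-0.002,0.002,0.05],"delta_rot":[0,0,0],"fingers":1},{"dp":[0,0,0.05],"delta_rot":[0,0,0],"fingers":1},{"dp":[0,0,0.0185],"delta_rot":[0,0,0],"fingers":1},{"dp":[0,0,0],"delta_rot":[0,0,0],"fingers":1},{"dp":[0,0,0],"delta_rot":[0,0,0],"fingers":-1},{"dp":[0,0,0],"delta_rot":[0,0,0],"fingers":-1},{"dp":[0,0,0],"delta_rot":[0,0,0],"fingers":-1},{"dp":[0,0,0],"delta_rot":[0,0,0],"fingers":-1},{"dp":[0,0,0],"delta_rot":[0,0,0],"fingers":-1},{"dp":[0,0,0],"delta_rot":[0,0,0],"fingers":-1},{"dp":[0,0,0],"delta_rot":[0,0,0],"fingers":-1}]' 100
python3 -m crank '[{"dp":[0,0,-0.03],"delta_rot":[0,0,0],"fingers":-1},{"dp":[0,0,-0.06],"delta_rot":[0,0,0],"fingers":-1},{"dp":[0,0,-0.07],"delta_rot":[0,0,0],"fingers":-1},{"dp":[0,0,-0.07],"delta_rot":[0,0,0],"fingers":-1},{"dp":[0,0,-0.07],"delta_rot":[0,0,0],"fingers":-1},{"dp":[0,0,-0.06],"delta_rot":[0,0,-0.018],"fingers":-1},{"dp":[0,0,0],"delta_rot":[0,0,-0.018],"fingers":-1},{"dp":[0,0,0],"delta_rot":[0,0,-0.0177],"fingers":-1},{"dp":[0,0,0],"delta_rot":[0,0,0],"fingers":-1},{"dp":[0,0,0],"delta_rot":[0,0,0],"fingers":-1}]'
python3 - <<'E'
from h import *
plan([.4677,-.03,.25],-6.45,False)
E
```

```text
t: 13.07
tcp_pos: [0.4746, -0.3614, 0.074]
tool_rot: [0.848, 0.53, 0.0, 0.001]
force: [-0.4, 0.8, 7.0]
finger_gap: 0.419
gripper_force: 101.5
t: 13.9
tcp_pos: [0.4736, -0.3605, 0.2524]
tool_rot: [0.748, 0.664, -0.0, -0.0]
force: [-0.9, 0.5, -1.4]
finger_gap: 0.417
gripper_force: 100.4
t 13.9 tcp [ 0.4736 -0.3605  0.2524] yang -6.8 F [-0.9  0.5 -1.4] gap 0.417 gf 100.4 q6 -0.72
rotvec units [-1.0e-05 -1.0e-05 -9.7e-04] rows>= 0.049114990817789445
dp now-axes [ 0.6549 -0.09    0.0049] dp after-turn [ 0.6554 -0.086   0.0049] rows>= 7.926246760734596
```

```bash
python3 -m crank '[{"dp":[0.045,-0.006,0],"delta_rot":[0,0,-0.0008],"fingers":-1},{"dp":[0.07,-0.0092,0],"delta_rot":[0,0,0],"fingers":-1},{"dp":[0.075,-0.01,0],"delta_rot":[0,0,0],"fingers":-1},{"dp":[0.075,-0.01,0],"delta_rot":[0,0,0],"fingers":-1},{"dp":[0.075,-0.01,0],"delta_rot":[0,0,0],"fingers":-1},{"dp":[0.075,-0.01,0],"delta_rot":[0,0,0],"fingers":-1},{"dp":[0.075,-0.01,0],"delta_rot":[0,0,0],"fingers":-1},{"dp":[0.07,-0.01,0],"delta_rot":[0,0,0],"fingers":-1},{"dp":[0.06,-0.006,0],"delta_rot":[0,0,0],"fingers":-1},{"dp":[0.03,-0.004,0.004],"delta_rot":[0,0,0],"fingers":-1},{"dp":[0,0,0],"delta_rot":[0,0,0],"fingers":-1},{"dp":[0,0,0],"delta_rot":[0,0,0],"fingers":-1}]'
python3 - <<'E'
from h import *
s=manip.sense()
m,im,d=cam("wrist"); W=cloud(m,d)
M=R.from_quat(s["tool_rot"]).as_matrix(); T=(W-s["tcp_pos"])@M
k=(T[...,2]>.045)&(T[...,2]<.062)&(T[...,0]>.02)&(T[...,0]<.07); print(cv2.minAreaRect((T[k][:,:2]*1000).astype(np.float32)),np.nanmedian(T[k],axis=0))
k&=abs(T[...,1])<.017; e=np.nanpercentile(T[k][:,0],99.5); print("end",e)
X=np.array([.1123,.9937]); c=np.array([.4757,.0472])-X*(e-.0500)
print(c); plan([*c,.22],-6.45,False)
E
```

```text
t: 14.9
tcp_pos: [0.4674, -0.0323, 0.2499]
tool_rot: [0.745, 0.667, -0.0, -0.0]
force: [0.2, -0.2, -1.5]
finger_gap: 0.413
gripper_force: 100.4
((35.709747314453125, -0.5586624145507812), (31.41851043701172, 38.16188049316406), 0.01434769481420517) [ 0.03719903 -0.0007586   0.05585483]
end 0.05113779687906951
[0.47557223 0.04606937]
t 14.95 tcp [ 0.4678 -0.0332  0.25  ] yang -6.38 F [0.3 0.4 0.2] gap 0.42 gf 100.4 q6 -0.2
rotvec units [-1.e-05  7.e-05  2.e-04] rows>= 0.010142574202370826
dp now-axes [ 0.1594 -0.0021  0.0599] dp after-turn [ 0.1593 -0.0023  0.06  ] rows>= 2.041501313320261
```

```bash
python3 -m crank '[{"dp":[0.05,-0.0006,0],"delta_rot":[0,0,0],"fingers":-1},{"dp":[0.06,-0.0008,0],"delta_rot":[0,0,0],"fingers":-1},{"dp":[0.035,-0.0006,0],"delta_rot":[0,0,0],"fingers":-1},{"dp":[0.0145,0,0.01],"delta_rot":[0,0,0],"fingers":-1},{"dp":[0,0,0.03],"delta_rot":[0,0,0],"fingers":-1},{"dp":[0,0,0.02],"delta_rot":[0,0,0],"fingers":-1},{"dp":[0,0,0],"delta_rot":[0,0,0],"fingers":-1},{"dp":[0,0,0],"delta_rot":[0,0,0],"fingers":-1},{"dp":[0,0,0],"delta_rot":[0,0,0],"fingers":-1}]' 100
python3 - <<'E'
from h import *
plan([.4757,.0461,.220],-6.45,False)
E
```

```text
t: 15.7
tcp_pos: [0.4759, 0.0453, 0.2203]
tool_rot: [0.746, 0.666, 0.0, 0.0]
force: [0.1, -0.1, -1.0]
finger_gap: 0.419
gripper_force: 100.4
t 15.7 tcp [0.4759 0.0453 0.2203] yang -6.45 F [ 0.1 -0.1 -1. ] gap 0.419 gf 100.4 q6 -0.03
rotvec units [8.e-05 4.e-05 1.e-05] rows>= 0.00048795480109023703
dp now-axes [ 0.0015 -0.0007  0.0005] dp after-turn [ 0.0015 -0.0007  0.0005] rows>= 0.020468424592463137
```

```bash
python3 -m crank '[{"dp":[0.001,-0.0004,0.02],"delta_rot":[0,0,0],"fingers":-1},{"dp":[0,0,0.02],"delta_rot":[0,0,0],"fingers":-1},{"dp":[0,0,0.012],"delta_rot":[0,0,0],"fingers":-1},{"dp":[0,0,0.012],"delta_rot":[0,0,0],"fingers":-1},{"dp":[0,0,0.012],"delta_rot":[0,0,0],"fingers":-1},{"dp":[0,0,0],"delta_rot":[0,0,0],"fingers":-1}]'
python3 -m crank '[{"dp":[0,0,0.012],"delta_rot":[0,0,0],"fingers":-1},{"dp":[0,0,0.012],"delta_rot":[0,0,0],"fingers":-1},{"dp":[0,0,0.01],"delta_rot":[0,0,0],"fingers":-1},{"dp":[0,0,0.01],"delta_rot":[0,0,0],"fingers":-1},{"dp":[0,0,0.01],"delta_rot":[0,0,0],"fingers":-1},{"dp":[0,0,0.008],"delta_rot":[0,0,0],"fingers":-1},{"dp":[0,0,0],"delta_rot":[0,0,0],"fingers":-1},{"dp":[0,0,0],"delta_rot":[0,0,0],"fingers":-1}]'
python3 - <<'E'
from h import *
s=manip.sense();plan([.4757,.0461,.151],-6.45,False)
m,im,d=cam("wrist"); W=cloud(m,d)
M=R.from_quat(s["tool_rot"]).as_matrix(); T=(W-s["tcp_pos"])@M
for x in (.03,.036,.040,.043,.046,.049):
    k=(abs(T[...,1])<.008)&(abs(T[...,0]-x)<.001)&(T[...,2]>.02); print(x,np.nanmedian(W[k][:,2]).round(4))
E
```

```text
t: 16.2
tcp_pos: [0.4756, 0.0465, 0.1817]
tool_rot: [0.745, 0.667, -0.0, 0.0]
force: [0.3, 0.5, -1.0]
finger_gap: 0.413
gripper_force: 100.6
t: 16.87
tcp_pos: [0.4759, 0.0468, 0.1511]
tool_rot: [0.745, 0.667, 0.0, 0.0]
force: [1.6, -0.5, 4.3]
finger_gap: 0.419
gripper_force: 101.3
t 16.87 tcp [0.4759 0.0468 0.1511] yang -6.35 F [ 1.6 -0.5  4.3] gap 0.419 gf 101.3 q6 -0.03
rotvec units [1.8e-04 1.0e-05 2.7e-04] rows>= 0.013777143776878558
dp now-axes [-0.0014 -0.0002  0.0002] dp after-turn [-0.0014 -0.0002  0.0002] rows>= 0.01716104831188639
0.03 0.0953
0.036 0.0952
0.04 0.0952
0.043 0.0954
0.046 0.1046
0.049 0.1099
```

Latched with its top at 95.3 mm and the lip out over the end. Next: release, rise, verify, and check the key with the depth image.

```bash
python3 -m crank '[{"dp":[0,0,0],"delta_rot":[0,0,0],"fingers":1},{"dp":[0,0,0],"delta_rot":[0,0,0],"fingers":1},{"dp":[0,0,0],"delta_rot":[0,0,0],"fingers":1},{"dp":[0,0,0],"delta_rot":[0,0,0],"fingers":1},{"dp":[0,0,0],"delta_rot":[0,0,0],"fingers":1},{"dp":[0,0,-0.03],"delta_rot":[0,0,0],"fingers":1},{"dp":[0,0,-0.07],"delta_rot":[0,0,0],"fingers":1},{"dp":[0,0,-0.07],"delta_rot":[0,0,0],"fingers":1},{"dp":[0,0,-0.07],"delta_rot":[0,0,0],"fingers":1},{"dp":[0,0,-0.04],"delta_rot":[0,0,0],"fingers":-1},{"dp":[0,0,0],"delta_rot":[0,0,0],"fingers":-1},{"dp":[0,0,0],"delta_rot":[0,0,0],"fingers":-1}]' 30
python3 - <<'E'
from h import *
m,im,d=cam("wrist"); W=cloud(m,d); cv2.imwrite("pics/w7.png",im[...,::-1])
c=np.array([.4757,.0472]); a=np.radians(-6.42); X=np.array([np.cos(a),np.sin(a)]);Y=np.array([-X[1],X[0]])
D=W[...,:2]-c; fx=D@X; fy=D@Y
for y0 in (-48,-44,-40,-30,0,30,40,44,48):
    k=(abs(fx)<.007)&(abs(fy-y0/1e3)<.0015); print(y0,k.sum(),(np.nanmedian(W[k][:,2])*1e3).round(1) if k.any() else None)
k=(abs(fx+.026)<.022)&(abs(fy-.137)<.024)&(W[...,2]>.0815)&(W[...,2]<.09)
print("key",k.sum(),np.nanmedian(fx[k]),np.nanmedian(fy[k]),np.nanmedian(W[k],axis=0))
plan([*(c-.026*X+.137*Y),.19],-6.4,False)
E
```

```text
t: 17.92
tcp_pos: [0.4754, 0.0469, 0.2921]
tool_rot: [0.745, 0.667, 0.001, 0.001]
force: [-0.0, -0.5, 0.5]
finger_gap: 0.602
gripper_force: 0.0
-48 105 106.6
-44 59 100.3
-40 60 100.1
-30 60 100.2
0 71 100.2
30 69 100.4
40 77 100.1
44 65 100.6
48 67 108.9
key 1175 -0.026961630215132797 0.12964566035062103 [0.46339418 0.17902175 0.08347806]
t 17.97 tcp [0.4746 0.047  0.2909] yang -6.35 F [-0.1 -0.4 -0.4] gap 0.515 gf 0.0 q6 -0.03
rotvec units [-0.00012 -0.       0.00014] rows>= 0.007304866307315728
dp now-axes [ 0.2747 -0.0494  0.2018] dp after-turn [ 0.2747 -0.0498  0.2018] rows>= 4.129983663306518
```

View pics/w7.png

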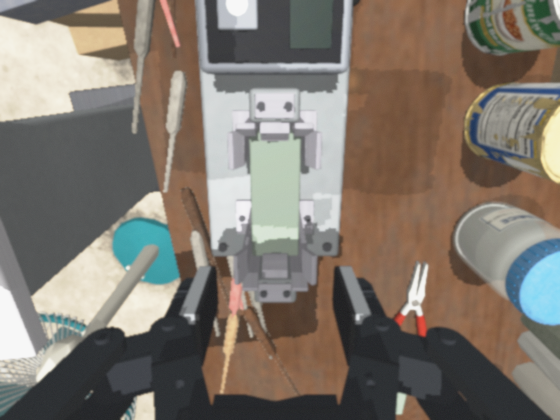

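All blocks are latched and level at 100.2 mm, and the key is at (237,12), where predicted. Next: move over it with the fingers shut.

```bash
python3 -m crank '[{"dp":[0.06,-0.011,0],"delta_rot":[0,0,0],"fingers":-1},{"dp":[0.07,-0.013,0],"delta_rot":[0,0,0],"fingers":-1},{"dp":[0.07,-0.013,0.01],"delta_rot":[0,0,0],"fingers":-1},{"dp":[0.07,-0.013,0.03],"delta_rot":[0,0,0],"fingers":-1},{"dp":[0.005,0,0.06],"delta_rot":[0,0,0],"fingers":-1},{"dp":[0,0,0.06],"delta_rot":[0,0,0],"fingers":-1},{"dp":[0,0,0.04],"delta_rot":[0,0,0],"fingers":-1},{"dp":[0,0,0],"delta_rot":[0,0,0],"fingers":-1},{"dp":[0,0,0],"delta_rot":[0,0,0],"fingers":-1},{"dp":[0,0,0],"delta_rot":[0,0,0],"fingers":-1},{"dp":[0,0,0],"delta_rot":[0,0,0],"fingers":-1}]' 30
python3 - <<'E'
from h import *
plan([.4652,.1862,.156],-6.4,False)
E
```

```text
t: 18.88
tcp_pos: [0.4663, 0.1862, 0.192]
tool_rot: [0.745, 0.667, 0.001, 0.0]
force: [-0.1, 0.2, 0.6]
finger_gap: 0.001
gripper_force: 0.0
t 18.88 tcp [0.4663 0.1862 0.192 ] yang -6.38 F [-0.1  0.2  0.6] gap 0.001 gf 0.0 q6 0.27
rotvec units [ 2.7e-04 -7.0e-05  6.0e-05] rows>= 0.003184048707563244
dp now-axes [-0.0003 -0.0024  0.0719] dp after-turn [-0.0002 -0.0023  0.072 ] rows>= 0.863156030622712
```

```bash
python3 -m crank '[{"dp":[0,-0.002,0.03],"delta_rot":[0,0,0],"fingers":-1},{"dp":[0,0,0.02],"delta_rot":[0,0,0],"fingers":-1},{"dp":[0,0,0.01],"delta_rot":[0,0,0],"fingers":-1},{"dp":[0,0,0.006],"delta_rot":[0,0,0],"fingers":-1},{"dp":[0,0,0],"delta_rot":[0,0,0],"fingers":-1},{"dp":[0,0,0],"delta_rot":[0,0,0],"fingers":-1},{"dp":[0,0,0.003],"delta_rot":[0,0,0],"fingers":-1},{"dp":[0,0,0],"delta_rot":[0,0,0],"fingers":-1}]'
python3 -m crank '[{"dp":[0,0,0.003],"delta_rot":[0,0,0],"fingers":-1},{"dp":[0,0,0],"delta_rot":[0,0,0],"fingers":-1}]'
```

```text
t: 19.55
tcp_pos: [0.4649, 0.1865, 0.1569]
tool_rot: [0.745, 0.667, 0.0, 0.0]
force: [-1.1, 0.6, -0.6]
finger_gap: -0.0
gripper_force: 0.0
t: 19.72
tcp_pos: [0.4649, 0.1865, 0.1554]
tool_rot: [0.745, 0.667, 0.0, 0.0]
force: [0.3, -1.2, 3.6]
finger_gap: 0.001
gripper_force: 1.4
```

```bash
python3 -m crank '[{"dp":[0,0,0.002],"delta_rot":[0,0,0],"fingers":-1},{"dp":[0,0,0],"delta_rot":[0,0,0],"fingers":-1}]'; python3 -m crank '[{"dp":[0,0,0.0016],"delta_rot":[0,0,0],"fingers":-1},{"dp":[0,0,0],"delta_rot":[0,0,0],"fingers":-1},{"dp":[0,0,0],"delta_rot":[0,0,0],"fingers":-1}]'
```

```text
t: 19.88
tcp_pos: [0.4649, 0.1865, 0.1545]
tool_rot: [0.745, 0.667, 0.0, 0.0]
force: [0.2, 0.7, 4.5]
finger_gap: -0.002
gripper_force: 2.3
t: 20.13
tcp_pos: [0.4649, 0.1865, 0.1543]
tool_rot: [0.745, 0.667, 0.001, 0.0]
force: [-1.5, -0.7, 10.7]
finger_gap: -0.001
gripper_force: 4.9
```

The force is 10.7 N, so the key is hard down. I'll hold briefly and then retreat clear.

```bash
python3 -m crank '[{"dp":[0,0,0],"delta_rot":[0,0,0],"fingers":-1},{"dp":[0,0,0],"delta_rot":[0,0,0],"fingers":-1},{"dp":[0,0,0],"delta_rot":[0,0,0],"fingers":-1},{"dp":[0,0,0],"delta_rot":[0,0,0],"fingers":-1}]'; python3 -m crank '[{"dp":[0,0,-0.02],"delta_rot":[0,0,0],"fingers":-1},{"dp":[0,0,-0.06],"delta_rot":[0,0,0],"fingers":-1},{"dp":[0,0,-0.07],"delta_rot":[0,0,0],"fingers":-1},{"dp":[0,0,-0.05],"delta_rot":[0,0,0],"fingers":-1},{"dp":[-0.06,0,0],"delta_rot":[0,0,0],"fingers":-1},{"dp":[-0.07,0,0],"delta_rot":[0,0,0],"fingers":-1},{"dp":[-0.07,0,0],"delta_rot":[0,0,0],"fingers":-1},{"dp":[0,0,0],"delta_rot":[0,0,0],"fingers":-1},{"dp":[0,0,0],"delta_rot":[0,0,0],"fingers":-1},{"dp":[0,0,0],"delta_rot":[0,0,0],"fingers":-1}]'
python3 - <<'E'
from h import *
m,im,d=cam("wrist"); W=cloud(m,d)
c=np.array([.4757,.0472]); a=np.radians(-6.42); X=np.array([np.cos(a),np.sin(a)]);Y=np.array([-X[1],X[0]])
D=W[...,:2]-c; fx=D@X; fy=D@Y
for y0 in (-48,-40,0,40,48):
    k=(abs(fx)<.007)&(abs(fy-y0/1e3)<.0015); print(y0,k.sum(),(np.nanmedian(W[k][:,2])*1e3).round(1) if k.any() else None)
print(manip.sign_off())
E
```

```text
t: 20.47
tcp_pos: [0.4649, 0.1865, 0.1543]
tool_rot: [0.745, 0.667, 0.001, 0.0]
force: [-0.6, -0.5, 9.8]
finger_gap: -0.002
gripper_force: 4.9
t: 21.3
tcp_pos: [0.4535, 0.0871, 0.2534]
tool_rot: [0.746, 0.666, 0.0, -0.0]
force: [0.2, -0.3, -0.5]
finger_gap: -0.001
gripper_force: 0.0
-48 0 None
-40 20 100.2
0 75 100.0
40 351 237.5
48 1764 238.8
the job is handed in; nothing more can be done
None
```

Both wax blocks are latched level under the lips, the key was held down at about 10 N for about 0.4 s and let go, and the job was handed in at about 21 s; the result of the judging was not returned.

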